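Lock a water-filter cartridge into its spring-loaded bayonet

TASK

Fit the blue water-filter cartridge into the filter unit on the worktop: lower it in with its two lugs through the two slots, push it down against the spring, twist it not quite a quarter turn clockwise (seen from above) until its lugs are under the locking pockets, then let it rise into its locked position and let go. Feel for the slots and never force it (keep well under 60 N), and leave the mug, the salt shaker and the tin where they stand.

Things in the scene. Friction and masses are not known exactly. Their poses are not given: they have to be found in the camera images.
- cartridge_center (a point): Centre (48 mm above its foot, on its axis) of the loose filter cartridge, standing upright on the worktop: 96 mm tall, about 180 g, z up, same after a half turn. White stem 48 mm in diameter, foot chamfered to 42 mm; blue collar 63 mm in diameter from 34 to 55 mm above the foot; blue grip bar above it.
- cartridge: The cartridge; origin at the centre of its foot, axes as at its centre.
- cartridge_grip (a point): Middle of the cartridge's grip bar, 80 mm above the foot. The bar is 56 mm long along the cartridge's x axis, 24 mm thick along y and reaches from 55 to 96 mm above the foot: pinch it across y, fingertips above the collar.
- cartridge_lugs (a point): Point on the cartridge's axis level with its two white lugs, 11 mm above the foot. The lugs stick out of the stem along the cartridge's +x and -x to 33 mm from the axis, are 10 mm wide and reach from 8 to 14 mm above the foot.
- filter_unit: White filter unit, fixed, 116 x 116 x 44 mm; origin at the centre of its underside, z up. Two hose stubs stick out on +x to 82 mm. A grey bayonet ring (bore 52 mm) stands in its hole on the same axis. The ring's height and turn are NOT measured: rim 47 to 57 mm above the worktop; its two opposite lug slots (34 deg wide each) lie within 23 deg of the unit's x axis. Find them by feel or eye.
- unit_top (a point): Centre of the unit's hole, level with the housing's top, 44 mm above the worktop; axes as the unit. Lugs resting on the ring's rim: cartridge foot 8 mm below the rim. Lugs in the slots: foot drops freely to the spring plate, 13 mm below the rim. Lugs can turn under the ring's ceiling only when the foot is 22 to 25 mm below the rim (25 is the hard stop).
- lock_mark (a point): One of two blue dots on the unit's top, 80 deg clockwise (seen from above) of its x axis: roughly where the lugs lock (black dots on the x axis: slots). From the slots the pushed-in cartridge locks 80 deg clockwise, 10 deg either way, then a stop follows; anticlockwise is blocked. There the spring, when let, lifts it 3 mm into pockets of the ceiling: locked, foot 19 mm below the rim.
- spring_plate (a joint): How far the sprung steel plate in the bayonet ring is pressed down (m): 0 free (the cartridge's weight does not move it), 0.006 with the cartridge locked, over 0.009 needed to turn the lugs under the ceiling, 0.012 hard stop. The spring pushes up with 3.2 N at 0, 8 N at 0.006, 10.4 N at 0.009, 12.8 N at 0.012, and is damped (80 N s/m).
- mug: White mug with dark dots, 82 mm in diameter, 91 mm tall, handle to its -y side; origin at the centre of its underside. Bystander.
- salt_shaker: Glass salt shaker with a grey top, 44 mm in diameter, 90 mm tall; origin at the centre of its underside. Bystander.
- tin: Food tin, 75 mm in diameter, 58 mm tall; origin at the centre of its underside. Bystander.

How it is judged:
By the outcome, as a careful person would: the job done as asked, in the order asked, and still so for the second after the job is handed in, with the robot touching nothing.
It also fails if it takes over 72 s, if anything falls off the work surface, if the arm or the gripper's body presses on something with over 40 N, if the wrist force passes 120 N, or if a joint passes its speed limit or range.

ROBOT

A 7-joint arm with a two-finger parallel gripper is mounted at the origin on a cart in front of the work surface, level with it; the furniture and walls round the work are solid. World frame = base frame: x ahead of the robot, y to its left, z up, the work surface at z = 0. Lengths are in m, angles in rad, forces in N, time in s.
With the tool pointing down it reaches from about 0.425 to 0.925 m from the base axis. Payload 6.8 kg.
Tool frame: the origin (TCP) lies at the very end of the fingers, on their centre line; the grasp point (between the pads) lies 19 mm behind it; z points along the fingers, y is the line along which they close (so a half turn about z gives the same grasp; the last joint's range is limited). The gripper opens to 85 mm and grips with 20 to 120 N. Pads are 22 mm wide; open, the fingers measure 114 mm over their backs; the gripper's body (76 mm by 85 mm) begins 54 mm behind the grasp point. The pads swing forward as they close: fully open they stand 13 mm farther back than shut.
Start: joints at [1, 0.477, 0.022, 1.555, -0.011, 1.109, -0.083], TCP at [0.301, -0.604, 0.231] pointing down, gripper open.
Joint ranges: [-2.96, 2.96], [-0.34, 2.1], [-1.41, 1.46], [0.24, 2.44], [-1.37, 4.51], [0.17, 1.92], [-2.96, 2.96]. Speed limits (rad/s): [2.39, 2.39, 3.14, 3.14, 3.14, 3.14, 3.14].

INTERFACE

Orientations are given as a unit quaternion [w, x, y, z].
In Python, from station import telemetry, viewer, job, search_frame, cut_out gives the robot as it stands. The module is installed in compiled form; this text tells all that it offers.
- The arm moves only by the shell command python3 -m crank 'ROWS' [FORCE]. ROWS is JSON, a list of rows, each an object with "delta_rot": the turn, a rotation vector about the tool's x, y, z in degrees, a list of three; "xyz": the shift along the tool's x, y, z in m, a list of three; "fingers": the gripper command: -1 is fully open, 1 is shut, values between are in proportion. In form: [{"delta_rot": [ax, ay, az], "xyz": [dx, dy, dz], "fingers": fingers}, ...]. A call has 1 to 10 rows; each row is the pose to reach, as a shift and turn from the pose commanded when the call began, along the tool's axes at that moment; what a row does not reach only later rows make up. A row lasts 1/10 s, in which the tool goes at most 50 mm and 8.59 degrees, less where a joint would pass 70% of its speed; a pose out of reach is approached as far as the arm can. A call with a gripper value outside its range is refused whole. The fingers move at their own pace and stop on an object; FORCE is the grip in N (left out, the last holds). Time passes only in rows, so rows that repeat a pose let the fingers close. It gives the time, the measured TCP pose, the force, the opening and the grip force at its end, in the units of the state.
- telemetry.get_obs(): the state, without advancing time (a new reading comes with each control period).
- viewer.read_camera(name): name is "side" or "top"; returns a dict with "img" (420x560x3 uint8, red, green, blue), "fx", "fy", "cx", "cy" (pixels), "k1" (the pictures are not rectified: a ray, as slopes to the right and down, at radius r is drawn at 1 + k1 r^2 times it, then the intrinsics apply), "origin" and "rotation" of the camera in the world. Camera axes: x right, y up, looking along -z (the intrinsics and any distortion apply to the point x, -y, -z); pixel columns grow to the right and rows downward; lengths in m; the calibration is good to about 2 mm. A picture is of the moment at which its call begins. There is no depth.
- job.hand_in(): hands the job in; it is judged then, once.
Trained networks look in the newest picture that a camera, given by its name, has taken for a name from the list of things; names that differ only in an ending like _2 or _b are one class to them, and where a whole thing is asked for, a point or a joint stands for the part that bears it (a point fixed in the world has none). Each returns a list of dicts, best first, with "score" (0 to 1); they miss things now and then, are a little off and sometimes report something else, mostly with a low value. They report only what shows in the picture. A call takes as long as a camera call.
- search_frame(camera, thing): "pixel" ([column, row] in pixels, amid what is visible of it).
- cut_out(camera, thing): "pixels" (420x560 bool, what is visible of it) and "pixel" ([column, row] in pixels, amid what is visible of it).
The state is a dict: "t": time; "q": joint angles; "joint_vel": joint speeds; "joint_torque": joint torques, N m; "eef_pos": TCP position; "tool_rot": TCP orientation; "contact_force": force on the tool from outside, world axes, zero at the start; "torque": the same for the moment, N m; "gripper_width": opening from 0.0 (shut) to 1.0 (fully open); "grasp_force": force on a finger pad.
Only numpy, scipy, OpenCV 4.12 (cv2) and the standard library are available. Lean on these libraries where they do the work, as an engineer would, in place of code of your own. Each camera call takes 0.05 s, during which the arm holds its last target. There are 200 camera calls.

## Working session

There is one attempt and no reset: what is moved stays moved. The work goes in short steps, Python scripts to look and compute and a shell command to move; the robot and the scene stay as the last step left them, time stands still between calls to the robot, and variables do not carry over. Pictures are saved under pics/ and viewed, at most 10 in all, crops included, and the job is handed in when it is done.

```bash
mkdir -p pics
cat > h.py <<'E'
import numpy as np, cv2
from station import telemetry, viewer, job, search_frame, cut_out
def ray(c,p):
    u=np.array([(p[0]-c["cx"])/c["fx"],(p[1]-c["cy"])/c["fy"]]);v=u.copy()
    for _ in range(20): v=u/(1+c["k1"]*(v@v))
    return np.array(c["rotation"]).reshape(3,3)@np.array([v[0],-v[1],-1])
def at_z(c,p,z):
    d=ray(c,p);o=np.array(c["origin"]);return o+d*(z-o[2])/d[2]
def tri(c1,p1,c2,p2):
    A=[];b=[]
    for c,p in((c1,p1),(c2,p2)):
        d=ray(c,p);d/=np.linalg.norm(d);P=np.eye(3)-np.outer(d,d);A.append(P);b.append(P@np.array(c["origin"]))
    x=np.linalg.solve(A[0]+A[1],b[0]+b[1]);return x,[np.linalg.norm(a@x-bb) for a,bb in zip(A,b)]
def proj(c,X):
    q=np.array(c["rotation"]).reshape(3,3).T@(np.array(X)-c["origin"]);s=np.array([q[0],-q[1]])/-q[2]
    s=s*(1+c["k1"]*(s@s));return np.array([c["cx"]+c["fx"]*s[0],c["cy"]+c["fy"]*s[1]])
def save(c,n,box=None,k=1):
    i=c["img"][:,:,::-1]
    if box: i=i[box[1]:box[3],box[0]:box[2]]
    cv2.imwrite("pics/"+n,cv2.resize(i,None,fx=k,fy=k,interpolation=cv2.INTER_CUBIC))
E
python3 - <<'E'
from h import *
C={n:viewer.read_camera(n) for n in("top","side")}
for n,c in C.items():
    save(c,n+"0.png"); print(n,c["origin"],c["fx"],c["k1"],np.round(c["rotation"],3).tolist())
    for t in("cartridge","cartridge_grip","filter_unit","unit_top","lock_mark","mug","salt_shaker","tin"):
        r=search_frame(n,t)
        print(t,[(np.round(x["pixel"],1).tolist(),round(x["score"],2)) for x in r[:3]])
o=telemetry.get_obs();print(o["t"],o["eef_pos"],o["tool_rot"],o["contact_force"],o["gripper_width"])
E
```

```text
top [ 0.34860606 -0.07421525  1.03055704] 536.6665901797832 -0.10202358019063809 [-0.672, -0.077, 0.082, 0.732]
cartridge [([139.2, 287.5], 0.75)]
cartridge_grip [([140.2, 287.9], 0.58)]
filter_unit [([398.5, 248.6], 0.76)]
unit_top [([396.8, 247.6], 0.74)]
lock_mark [([394.9, 247.4], 0.67)]
mug [([280.3, 280.6], 0.64)]
salt_shaker [([395.7, 248.8], 0.67), ([276.5, 192.7], 0.6), ([134.8, 290.6], 0.31)]
tin [([164.9, 173.2], 0.71)]
side [0.56882193 0.69076908 0.383045  ] 408.47329407289055 0.03331408623840141 [0.016, -0.0, 0.57, 0.822]
cartridge [([345.7, 303.5], 0.67)]
cartridge_grip [([344.5, 304.9], 0.96), ([290.0, 210.2], 0.54)]
filter_unit [([290.9, 209.1], 0.72)]
unit_top [([290.0, 210.8], 0.57)]
lock_mark [([290.1, 210.0], 0.88), ([345.2, 305.3], 0.47)]
mug []
salt_shaker [([241.9, 242.7], 0.82), ([348.1, 307.6], 0.58)]
tin [([202.1, 298.8], 0.75)]
0.9 [ 0.30140615 -0.60399083  0.23128984] [9.18632329e-07 9.73339729e-01 2.29368201e-01 1.98070133e-05] [-0.01132357  0.31096199 -0.6717649 ] 0.9994262403748432
```

View pics/top0.png

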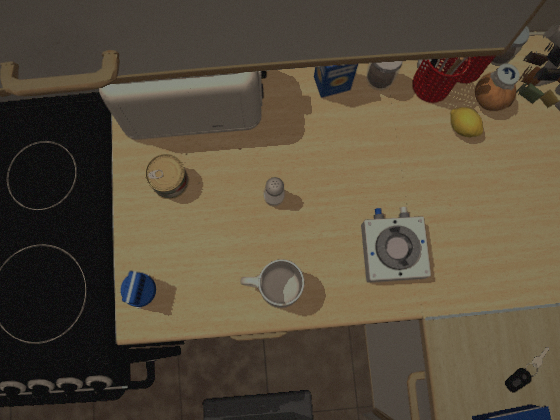

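View pics/side0.png

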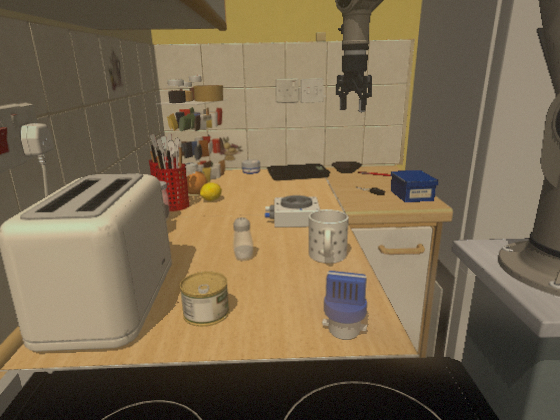

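The top view shows the cartridge at (139,289), the mug at (281,283) with its handle to the left, the salt shaker at (275,191), the tin at (167,176) and the unit at (397,248) with its stubs up. The side view shows the cartridge at (346,304), in front of the mug at (328,236), and the unit at (296,209). The rotation is a quaternion, so I'll fix the helper for that.

```bash
sed -i 's/np.array(c\["rotation"\]).reshape(3,3)/Rm(c)/g' h.py
cat >> h.py <<'E'
from scipy.spatial.transform import Rotation
def Rm(c):
    q=c["rotation"];return Rotation.from_quat([q[1],q[2],q[3],q[0]]).as_matrix()
E
python3 - <<'E'
from h import *
C={n:viewer.read_camera(n) for n in("top","side")};T,S=C["top"],C["side"]
print(tri(T,(139.5,288),S,(345.2,304)))
print(tri(T,(398.,248),S,(290.5,210)), at_z(T,(398,248),.05))
for n,p,z in(("mug",(281,283),.085),("salt",(275,191),.05),("tin",(167,176),.055),("stub1",(378,213),.03),("stub2",(404,211),.03),("blackdot",(395,222),.044),("black2",(400,275),.044),("blue1",(423,242),.044),("blue2",(372,254),.044)):print(n,at_z(T,p,z).round(4))
for t in("cartridge_grip","cartridge","cartridge_lugs"):
  for n in C:
    r=cut_out(n,t)
    if r: 
        m=np.argwhere(r[0]["pixels"]);print(t,n,r[0]["score"],m.min(0),m.max(0),m.mean(0))
a=cv2.resize(T["img"][205:290,355:440],(500,500),interpolation=cv2.INTER_CUBIC)
b=cv2.resize(T["img"][265:315,110:165],(300,272),interpolation=cv2.INTER_CUBIC)
d=cv2.resize(S["img"][262:345,310:380],(300,228+128),interpolation=cv2.INTER_CUBIC)[:228]
cv2.imwrite("pics/crop1.png",np.hstack([a,np.vstack([b,d])])[:,:,::-1])
E
```

```text
(array([0.45854566, 0.1651984 , 0.04586328]), [np.float64(0.0007433802104685697), np.float64(0.0007433802104684057)])
(array([ 0.50338369, -0.32591926,  0.02193606]), [np.float64(0.007074330532935266), np.float64(0.007074330532935099)]) [ 0.49217713 -0.31781538  0.05      ]
mug [ 0.4431 -0.0946  0.085 ]
salt [ 0.621  -0.0994  0.05  ]
tin [0.667  0.1034 0.055 ]
stub1 [ 0.5661 -0.2934  0.03  ]
stub2 [ 0.5657 -0.3443  0.03  ]
blackdot [ 0.5429 -0.3204  0.044 ]
black2 [ 0.4425 -0.3163  0.044 ]
blue1 [ 0.5002 -0.3682  0.044 ]
blue2 [ 0.4861 -0.2691  0.044 ]
cartridge_grip top 0.59 [271 121] [308 155] [289.04761905 137.60416667]
cartridge_grip side 0.79 [270 324] [339 367] [303.45285215 345.19712844]
cartridge top 0.96 [270 121] [308 156] [288.92105263 138.00877193]
cartridge side 0.71 [271 323] [339 366] [303.95062696 345.28722571]
cartridge_lugs top 0.62 [270 121] [307 155] [288.7919598  137.87839196]
cartridge_lugs side 0.73 [271 322] [340 367] [304.02905199 345.09212538]
```

View pics/crop1.png

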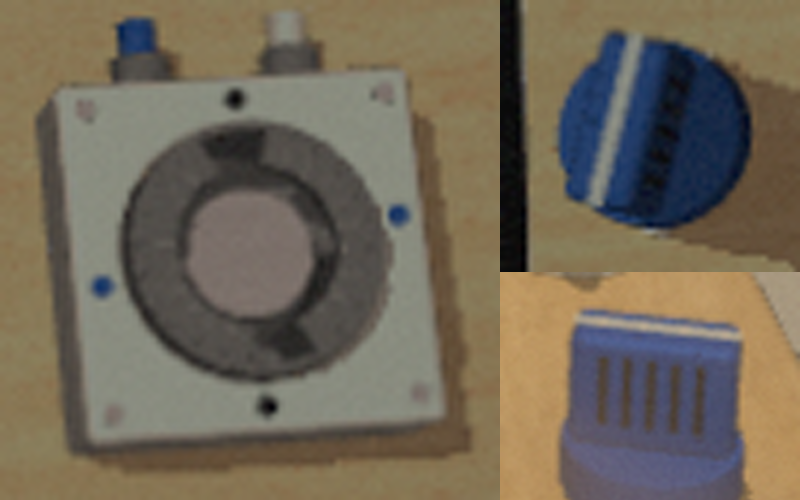

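The crop shows the ring slots at crop (236,145) and (290,340), turned slightly from the black dots at (235,98) and (267,406). The grip bar's white stripe runs from crop (635,35) to (598,205), and the collar circle is centred near (655,130).

Run:
```python
from h import *
T=viewer.read_camera("top");S=viewer.read_camera("side")
ang=lambda v:np.degrees(np.arctan2(v[1],v[0]))
k=500/85
f=lambda x,y:(355+x/k-.5,205+y/k-.5)
for z in(.047,.052,.057):
    u=at_z(T,f(236,145),z);l=at_z(T,f(290,340),z);print("slots",ang(u-l),(u+l)/2, np.linalg.norm(u-l))
    print("ring",at_z(T,f(257,252),z))
u=at_z(T,f(235,98),.044);l=at_z(T,f(267,406),.044);print("unit",ang(u-l),(u+l)/2)
g=lambda x,y:(110+x/5.4545-.5,265+y/5.44-.5)
u=at_z(T,g(135,35),.096);l=at_z(T,g(98,205),.096);print("stripe",ang(u-l),(u+l)/2,np.linalg.norm(u-l))
print("collar",at_z(T,g(155,130),.055))
h=lambda x,y:(310+x*70/300-.5,262+y*83/356-.5)
u=at_z(S,h(77,40),.096);l=at_z(S,h(242,60),.096);print("side stripe",ang(l-u),(u+l)/2,np.linalg.norm(u-l))
a=at_z(S,(326.5,328),.011);b=at_z(S,(365.5,328),.011);print("lugs",a,b,np.linalg.norm(a-b))
q=telemetry.get_obs()["tool_rot"];R=Rotation.from_quat([q[1],q[2],q[3],q[0]]).as_matrix();print(R.round(3))
```

```text
slots 7.833442284749674 [ 0.49687429 -0.32141119  0.047     ] 0.06436501011052943
ring [ 0.49382172 -0.31908532  0.047     ]
slots 7.833442284749652 [ 0.49612055 -0.32015455  0.052     ] 0.06403780483634612
ring [ 0.49308351 -0.3178405   0.052     ]
slots 7.833442284749707 [ 0.49536682 -0.3188979   0.057     ] 0.06371059956216257
ring [ 0.49234529 -0.31659568  0.057     ]
unit -1.7776505954451338 [ 0.49492766 -0.31798389  0.044     ]
stripe -14.398543713982313 [0.45748895 0.16803623 0.096     ] 0.05552640045873457
collar [0.45774882 0.16575592 0.055     ]
side stripe 161.80525130345825 [0.45733524 0.16225844 0.096     ] 0.05580699607855189
lugs [0.48638325 0.17461262 0.011     ] [0.4283436 0.1774439 0.011    ] 0.05810866890167937
[[ 0.895  0.446 -0.   ]
 [ 0.446 -0.895  0.   ]
 [ 0.    -0.    -1.   ]]
```

```bash
P='{"delta_rot":[0,0,42.5],"xyz":[0.331,-0.286,0],"fingers":-1}'; python3 -m crank '[{"delta_rot":[0,0,42.5],"xyz":[0.331,-0.286,0],"fingers":-1},{"delta_rot":[0,0,42.5],"xyz":[0.331,-0.286,0],"fingers":-1},{"delta_rot":[0,0,42.5],"xyz":[0.331,-0.286,0],"fingers":-1},{"delta_rot":[0,0,42.5],"xyz":[0.331,-0.286,0],"fingers":-1},{"delta_rot":[0,0,42.5],"xyz":[0.331,-0.286,0],"fingers":-1},{"delta_rot":[0,0,42.5],"xyz":[0.331,-0.286,0],"fingers":-1},{"delta_rot":[0,0,42.5],"xyz":[0.331,-0.286,0],"fingers":-1},{"delta_rot":[0,0,42.5],"xyz":[0.331,-0.286,0],"fingers":-1},{"delta_rot":[0,0,42.5],"xyz":[0.331,-0.286,0],"fingers":-1},{"delta_rot":[0,0,42.5],"xyz":[0.331,-0.286,0],"fingers":-1}]' 40
cat >> h.py <<'E'
def state(goal=None,yaw=None):
    o=telemetry.get_obs();q=o["tool_rot"];R=Rotation.from_quat([q[1],q[2],q[3],q[0]]).as_matrix()
    y=np.degrees(np.arctan2(R[1,0],R[0,0]))
    print("t",round(o["t"],2),"p",np.round(o["eef_pos"],4),"yaw",y.round(2),"tilt",R[:2,2].round(4),"F",np.round(o["contact_force"],1),"M",np.round(o["torque"],2),"w",round(o["gripper_width"],3),"g",o["grasp_force"],"q7",round(o["q"][6],2))
    if goal is not None: print("xyz",(R.T@(np.array(goal)-o["eef_pos"])).round(4))
    if yaw is not None: print("rz",round(y-yaw,2))
E
python3 -c "
from h import *
state((.458,.1655,.2),-16)"
```

```text
t: 2.4
eef_pos: [0.4728, -0.1934, 0.2317]
tool_rot: [-0.001, 0.991, -0.134, 0.001]
contact_force: [0.3, -0.4, 0.1]
gripper_width: 1.0
grasp_force: 0.0
t 2.4 p [ 0.4728 -0.1934  0.2317] yaw -15.38 tilt [0.002  0.0025] F [ 0.3 -0.4  0.1] M [-0.02  0.01  0.02] w 1.0 g 0.0 q7 -1.58
xyz [-0.1094 -0.342   0.0326]
rz 0.62
```

```bash
python3 -m crank '[{"delta_rot":[0,0,0],"xyz":[-0.107,-0.336,0.03],"fingers":-1},{"delta_rot":[0,0,0],"xyz":[-0.107,-0.336,0.03],"fingers":-1},{"delta_rot":[0,0,0],"xyz":[-0.107,-0.336,0.03],"fingers":-1},{"delta_rot":[0,0,0],"xyz":[-0.107,-0.336,0.03],"fingers":-1},{"delta_rot":[0,0,0],"xyz":[-0.107,-0.336,0.03],"fingers":-1},{"delta_rot":[0,0,0],"xyz":[-0.107,-0.336,0.03],"fingers":-1},{"delta_rot":[0,0,0],"xyz":[-0.107,-0.336,0.03],"fingers":-1},{"delta_rot":[0,0,0],"xyz":[-0.107,-0.336,0.03],"fingers":-1},{"delta_rot":[0,0,0],"xyz":[-0.107,-0.336,0.03],"fingers":-1},{"delta_rot":[0,0,0],"xyz":[-0.107,-0.336,0.03],"fingers":-1}]'
python3 -c "
from h import *
state((.458,.1655,.062),-16)
S=viewer.read_camera('side');save(S,'side1.png',(270,180,410,345),3)"
```

```text
t: 3.4
eef_pos: [0.4598, 0.1505, 0.2012]
tool_rot: [0.0, 0.99, -0.14, 0.0]
contact_force: [0.0, 0.1, 0.3]
gripper_width: 1.0
grasp_force: 0.0
t 3.4 p [0.4598 0.1505 0.2012] yaw -16.08 tilt [-0.0001 -0.0009] F [0.  0.1 0.3] M [-0.13  0.03  0.03] w 1.0 g 0.0 q7 -2.37
xyz [-0.0059 -0.014   0.1392]
rz -0.08
```

View pics/side1.png

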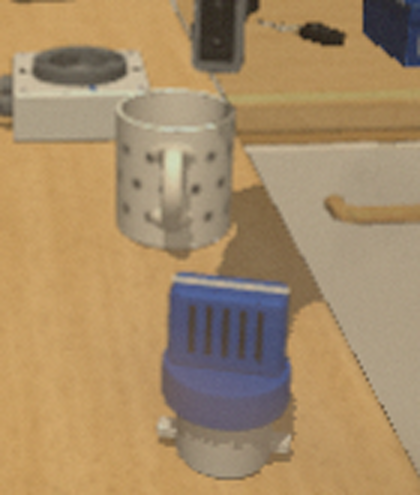

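The crop shows the gripper above. The bar stripe runs from (172,275) to (290,290) and the lugs are at (166,430) and (285,442), which fits a bar angle near -16°. Descending.

```bash
python3 -m crank '[{"delta_rot":[0,0,0],"xyz":[-0.006,-0.014,0.04],"fingers":-1},{"delta_rot":[0,0,0],"xyz":[-0.006,-0.014,0.08],"fingers":-1},{"delta_rot":[0,0,0],"xyz":[-0.006,-0.014,0.08],"fingers":-1},{"delta_rot":[0,0,0],"xyz":[-0.006,-0.014,0.08],"fingers":-1}]'
python3 - <<'E'
from h import *
state((.458,.1655,.062),-16)
T=viewer.read_camera("top");S=viewer.read_camera('side')
print([at_z(S,(270+x/3,180+y/3),z).round(4) for x,y,z in((166,430,.011),(285,442,.011),(172,276,.096),(290,291,.096))])
E
```

```text
t: 3.85
eef_pos: [0.4578, 0.1657, 0.1216]
tool_rot: [0.001, 0.99, -0.14, -0.0]
contact_force: [0.5, 0.1, -0.2]
gripper_width: 1.001
grasp_force: 0.0
t 3.85 p [0.4578 0.1657 0.1216] yaw -16.11 tilt [-0.0011 -0.001 ] F [ 0.5  0.1 -0.2] M [ 0.06 -0.08 -0.03] w 1.001 g 0.0 q7 -2.46
xyz [0.0003 0.0001 0.0596]
rz -0.11
[array([0.4865, 0.1628, 0.011 ]), array([0.4287, 0.1758, 0.011 ]), array([0.4846, 0.1572, 0.096 ]), array([0.4309, 0.1754, 0.096 ])]
```

```bash
python3 -m crank '[{"delta_rot":[0,0,0],"xyz":[0,0,0.035],"fingers":-1},{"delta_rot":[0,0,0],"xyz":[0,0,0.059],"fingers":-1},{"delta_rot":[0,0,0],"xyz":[0,0,0.059],"fingers":-1},{"delta_rot":[0,0,0],"xyz":[0,0,0.059],"fingers":0.5},{"delta_rot":[0,0,0],"xyz":[0,0,0.059],"fingers":1},{"delta_rot":[0,0,0],"xyz":[0,0,0.059],"fingers":1},{"delta_rot":[0,0,0],"xyz":[0,0,0.059],"fingers":1},{"delta_rot":[0,0,0],"xyz":[0,0,0.059],"fingers":1},{"delta_rot":[0,0,0],"xyz":[0,0,0.059],"fingers":1},{"delta_rot":[0,0,0],"xyz":[0,0,0.059],"fingers":1}]' 60
python3 -c "
from h import *
state()"
```

```text
t: 4.95
eef_pos: [0.4583, 0.1675, 0.0633]
tool_rot: [-0.0, 0.99, -0.139, 0.001]
contact_force: [-0.4, -0.4, 6.7]
gripper_width: 0.267
grasp_force: 58.6
t 4.95 p [0.4583 0.1675 0.0633] yaw -15.99 tilt [0.0015 0.0003] F [-0.4 -0.4  6.7] M [-0.27  0.25  0.02] w 0.267 g 58.552724719047546 q7 -2.51
```

```bash
python3 -m crank '[{"delta_rot":[0,0,0],"xyz":[0,0,-0.03],"fingers":1},{"delta_rot":[0,0,0],"xyz":[0,0,-0.07],"fingers":1},{"delta_rot":[0,0,0],"xyz":[0,0,-0.12],"fingers":1},{"delta_rot":[0,0,0],"xyz":[0,0,-0.16],"fingers":1},{"delta_rot":[0,0,0],"xyz":[0,0,-0.16],"fingers":1},{"delta_rot":[0,0,0],"xyz":[0,0,-0.16],"fingers":1}]'
python3 - <<'E'
from h import *
state((.485,-.1,.225),8)
T=viewer.read_camera("top");S=viewer.read_camera('side')
save(S,'side2.png',(260,60,420,300),2.5)
E
```

```text
t: 5.55
eef_pos: [0.4578, 0.1672, 0.223]
tool_rot: [-0.0, 0.99, -0.139, 0.001]
contact_force: [0.0, -0.2, -2.6]
gripper_width: 0.275
grasp_force: 59.8
t 5.55 p [0.4578 0.1672 0.223 ] yaw -15.99 tilt [0.0018 0.0004] F [ 0.  -0.2 -2.6] M [-0.05  0.12  0.01] w 0.275 g 59.75882291793823 q7 -2.4
xyz [ 0.0998  0.2494 -0.0021]
rz -23.99
```

View pics/side2.png

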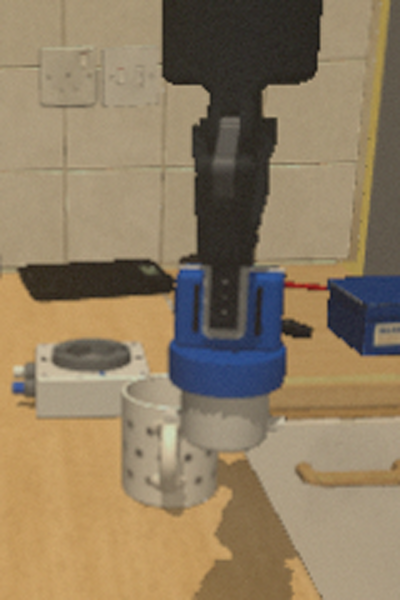

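The cartridge hangs upright with its collar centred at crop (227,367), and the finger centre is at (224,300). I'll measure the grip offset from the collar.

Run:
```python
from h import *
S=viewer.read_camera('side');o=np.array(S["origin"])
p=telemetry.get_obs()["eef_pos"];a=np.radians(-16);ex=np.array([np.cos(a),np.sin(a),0])
# edge-based: collar rim circle silhouettes: project model for x-offset s
hsv=cv2.cvtColor(S["img"],cv2.COLOR_RGB2HSV)
m=(hsv[:,:,0]>100)&(hsv[:,:,0]<130)&(hsv[:,:,1]>120)
for r in(199,202,205,208):
    c=np.flatnonzero(m[r,300:400])+300;print(r,c.min(),c.max(),(c.min()+c.max())/2)
th=np.linspace(0,2*np.pi,200)
for s in(-.006,-.004,-.002,0,.002):
    ctr=p+ex*s
    pts=np.array([proj(S,ctr+[.0315*np.cos(t),.0315*np.sin(t),z-.0633]) for z in(.036,.044,.053) for t in th])
    print(s,pts.min(0).round(1),pts.max(0).round(1),((pts.min(0)+pts.max(0))/2).round(1))
```

```text
199 329 373 351.0
202 330 373 351.5
205 332 373 352.5
208 332 372 352.0
-0.006 [331.7 192.9] [379.8 219.9] [355.8 206.4]
-0.004 [330.3 192.8] [378.2 219.8] [354.2 206.3]
-0.002 [328.8 192.8] [376.7 219.6] [352.7 206.2]
0 [327.4 192.7] [375.1 219.5] [351.2 206.1]
0.002 [325.9 192.6] [373.6 219.4] [349.8 206. ]
```

```bash
python3 -m crank '[{"delta_rot":[0,0,0],"xyz":[0.016,0.044,0],"fingers":1},{"delta_rot":[0,0,-3],"xyz":[0.034,0.092,0],"fingers":1},{"delta_rot":[0,0,-8],"xyz":[0.05,0.136,0],"fingers":1},{"delta_rot":[0,0,-12],"xyz":[0.067,0.182,0],"fingers":1},{"delta_rot":[0,0,-16],"xyz":[0.084,0.228,0],"fingers":1},{"delta_rot":[0,0,-20],"xyz":[0.1,0.272,0],"fingers":1},{"delta_rot":[0,0,-24],"xyz":[0.118,0.32,0],"fingers":1},{"delta_rot":[0,0,-24],"xyz":[0.134,0.364,0],"fingers":1},{"delta_rot":[0,0,-24],"xyz":[0.15,0.408,0],"fingers":1},{"delta_rot":[0,0,-24],"xyz":[0.16,0.434,0],"fingers":1}]' && python3 -m crank '[{"delta_rot":[0,0,0],"xyz":[0,0,0],"fingers":1},{"delta_rot":[0,0,0],"xyz":[0,0,0],"fingers":1},{"delta_rot":[0,0,0],"xyz":[0,0,0],"fingers":1}]'
python3 - <<'E'
from h import *
state((.494,-.318,.135),8)
E
```

```text
t: 6.7
eef_pos: [0.4901, -0.2981, 0.2203]
tool_rot: [0.0, 0.998, 0.068, -0.002]
contact_force: [-1.1, 0.4, -1.3]
gripper_width: 0.277
grasp_force: 59.9
t: 7.0
eef_pos: [0.4918, -0.2922, 0.2211]
tool_rot: [-0.001, 0.997, 0.071, -0.001]
contact_force: [1.6, 1.0, -1.7]
gripper_width: 0.272
grasp_force: 59.8
t 7.0 p [ 0.4918 -0.2922  0.2211] yaw 8.13 tilt [-0.0019  0.0017] F [ 1.6  1.  -1.7] M [ 0.04  0.05 -0.03] w 0.272 g 59.81799244880676 q7 -1.02
xyz [-0.0013  0.026   0.0861]
rz 0.13
```

```bash
python3 -m crank '[{"delta_rot":[0,0,0],"xyz":[-0.001,0.026,0.02],"fingers":1},{"delta_rot":[0,0,0],"xyz":[-0.001,0.026,0.05],"fingers":1},{"delta_rot":[0,0,0],"xyz":[-0.001,0.026,0.08],"fingers":1},{"delta_rot":[0,0,0],"xyz":[-0.001,0.026,0.08],"fingers":1},{"delta_rot":[0,0,0],"xyz":[-0.001,0.026,0.08],"fingers":1},{"delta_rot":[0,0,0],"xyz":[-0.001,0.026,0.08],"fingers":1}]'
python3 - <<'E'
from h import *
state((.494,-.318,.135),8)
T=viewer.read_camera("top");S=viewer.read_camera('side')
a=cv2.resize(T["img"][190:300,340:450],(440,440),interpolation=cv2.INTER_CUBIC)
b=cv2.resize(S["img"][150:240,250:340],(360,440),interpolation=cv2.INTER_CUBIC)
cv2.imwrite("pics/crop2.png",np.hstack([a,b])[:,:,::-1])
E
```

```text
t: 7.6
eef_pos: [0.4959, -0.3197, 0.144]
tool_rot: [0.001, 0.998, 0.07, 0.001]
contact_force: [0.4, -0.5, -1.8]
gripper_width: 0.273
grasp_force: 59.6
t 7.6 p [ 0.4959 -0.3197  0.144 ] yaw 8.08 tilt [ 0.0024 -0.001 ] F [ 0.4 -0.5 -1.8] M [ 0.03 -0.03 -0.01] w 0.273 g 59.64125096797943 q7 -0.98
xyz [-0.0016 -0.002   0.009 ]
rz 0.08
```

View pics/crop2.png

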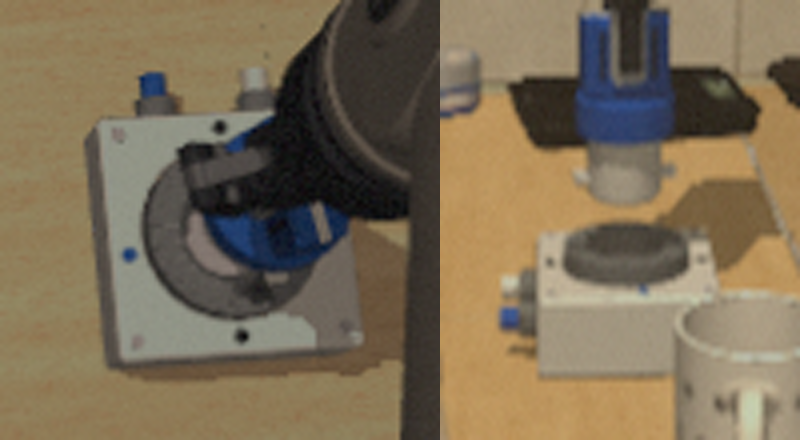

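The side crop shows the stem (column ~625) over the ring's centre (~627), with the lugs along the unit's x axis. Going down gently now.

```bash
python3 -m crank '[{"delta_rot":[0,0,0],"xyz":[-0.001,-0.001,0.008],"fingers":1},{"delta_rot":[0,0,0],"xyz":[-0.001,-0.001,0.016],"fingers":1},{"delta_rot":[0,0,0],"xyz":[-0.001,-0.001,0.022],"fingers":1},{"delta_rot":[0,0,0],"xyz":[-0.001,-0.001,0.025],"fingers":1},{"delta_rot":[0,0,0],"xyz":[-0.001,-0.001,0.027],"fingers":1},{"delta_rot":[0,0,0],"xyz":[-0.001,-0.001,0.027],"fingers":1}]' 80
python3 -c "
from h import *
state((.494,-.318,.11),8)"
python3 -m crank '[{"delta_rot":[0,0,0],"xyz":[0,0,0.002],"fingers":1},{"delta_rot":[0,0,0],"xyz":[0,0,0.004],"fingers":1},{"delta_rot":[0,0,0],"xyz":[0,0,0.004],"fingers":1}]'
python3 -c "
from h import *
state((.494,-.318,.11),8)"
```

```text
t: 8.3
eef_pos: [0.4933, -0.319, 0.1149]
tool_rot: [-0.0, 0.998, 0.07, -0.0]
contact_force: [0.0, -0.1, -1.3]
gripper_width: 0.27
grasp_force: 81.5
t 8.3 p [ 0.4933 -0.319   0.1149] yaw 8.01 tilt [-0.0005  0.0003] F [ 0.  -0.1 -1.3] M [-0.    0.02 -0.02] w 0.27 g 81.53372883796692 q7 -0.98
xyz [ 0.0008 -0.0009  0.0049]
rz 0.01
t: 8.6
eef_pos: [0.4936, -0.319, 0.1112]
tool_rot: [0.0, 0.998, 0.07, 0.0]
contact_force: [1.2, 0.0, -0.7]
gripper_width: 0.268
grasp_force: 81.5
t 8.6 p [ 0.4936 -0.319   0.1112] yaw 8.02 tilt [0.0003 0.    ] F [ 1.2  0.  -0.7] M [ 0.03 -0.13  0.03] w 0.268 g 81.54327034950256 q7 -0.98
xyz [ 0.0006 -0.0009  0.0012]
rz 0.02
```

```bash
for i in 1 2; do python3 -m crank '[{"delta_rot":[0,0,0],"xyz":[0,0,0.0015],"fingers":1},{"delta_rot":[0,0,0],"xyz":[0,0,0.003],"fingers":1},{"delta_rot":[0,0,0],"xyz":[0,0,0.003],"fingers":1}]' >/dev/null
python3 -c "
from h import *
state()"; done
```

```text
t 8.9 p [ 0.4936 -0.319   0.1082] yaw 8.02 tilt [0.0002 0.    ] F [ 1.   0.3 -1.9] M [ 0.01 -0.27  0.  ] w 0.268 g 81.54839158058167 q7 -0.98
t 9.2 p [ 0.4935 -0.319   0.1052] yaw 8.02 tilt [0.0002 0.    ] F [ 0.8 -0.1 -1.9] M [ 0.12 -0.29 -0.01] w 0.27 g 81.5561592578888 q7 -0.98
```

```bash
for i in 1 2; do python3 -m crank '[{"delta_rot":[0,0,0],"xyz":[0,0,0.001],"fingers":1},{"delta_rot":[0,0,0],"xyz":[0,0,0.002],"fingers":1},{"delta_rot":[0,0,0],"xyz":[0,0,0.002],"fingers":1}]' >/dev/null
python3 -c "
from h import *
state()"; done
```

```text
t 9.5 p [ 0.4936 -0.3191  0.1036] yaw 8.02 tilt [ 0.0004 -0.0002] F [-0.7  0.6  2.2] M [ 0.21 -0.12 -0.02] w 0.265 g 82.27508425712585 q7 -0.98
t 9.8 p [ 0.4937 -0.3191  0.1015] yaw 8.02 tilt [ 0.0005 -0.0002] F [-0.9  1.4  4.6] M [ 0.25 -0.03  0.03] w 0.267 g 82.50105857849121 q7 -0.98
```

Contact came at TCP z ≈ 0.104, with about 4 N and then ~1 N/mm. That is the spring plate (rim ≈ 0.0535), so the lugs are in the slots. Pressing on.

```bash
for i in 1 2; do python3 -m crank '[{"delta_rot":[0,0,0],"xyz":[0,0,0.001],"fingers":1},{"delta_rot":[0,0,0],"xyz":[0,0,0.002],"fingers":1},{"delta_rot":[0,0,0],"xyz":[0,0,0.003],"fingers":1},{"delta_rot":[0,0,0],"xyz":[0,0,0.004],"fingers":1},{"delta_rot":[0,0,0],"xyz":[0,0,0.004],"fingers":1},{"delta_rot":[0,0,0],"xyz":[0,0,0.004],"fingers":1}]' >/dev/null
python3 -c "
from h import *
state()"; done
```

```text
t 10.4 p [ 0.4937 -0.3191  0.0978] yaw 8.02 tilt [ 0.0006 -0.0002] F [-0.5  1.   7.5] M [0.39 0.13 0.03] w 0.273 g 82.90609359741211 q7 -0.98
t 11.0 p [ 0.4938 -0.3191  0.0941] yaw 8.02 tilt [ 0.0007 -0.0002] F [-1.8  1.5 10.4] M [0.54 0.32 0.02] w 0.271 g 83.30739855766296 q7 -0.98
```

```bash
python3 -m crank '[{"delta_rot":[0,0,4],"xyz":[0,0,0],"fingers":1},{"delta_rot":[0,0,8],"xyz":[0,0,0],"fingers":1},{"delta_rot":[0,0,12],"xyz":[0,0,0],"fingers":1},{"delta_rot":[0,0,16],"xyz":[0,0,0],"fingers":1},{"delta_rot":[0,0,20],"xyz":[0,0,0],"fingers":1},{"delta_rot":[0,0,20],"xyz":[0,0,0],"fingers":1}]' >/dev/null
python3 -c "
from h import *
state()"
```

```text
t 11.6 p [ 0.4941 -0.32    0.0944] yaw -12.11 tilt [ 0.0017 -0.0017] F [0.2 0.1 8.8] M [ 0.05  0.1  -0.06] w 0.27 g 83.22056651115417 q7 -1.28
```

```bash
python3 -m crank '[{"delta_rot":[0,0,4],"xyz":[0,0,0],"fingers":1},{"delta_rot":[0,0,8],"xyz":[0,0,0],"fingers":1},{"delta_rot":[0,0,12],"xyz":[0,0,0],"fingers":1},{"delta_rot":[0,0,16],"xyz":[0,0,0],"fingers":1},{"delta_rot":[0,0,20],"xyz":[0,0,0],"fingers":1},{"delta_rot":[0,0,24],"xyz":[0,0,0],"fingers":1},{"delta_rot":[0,0,28],"xyz":[0,0,0],"fingers":1},{"delta_rot":[0,0,32],"xyz":[0,0,0],"fingers":1},{"delta_rot":[0,0,36],"xyz":[0,0,0],"fingers":1},{"delta_rot":[0,0,36],"xyz":[0,0,0],"fingers":1}]' >/dev/null
python3 -c "
from h import *
state()"
python3 -m crank '[{"delta_rot":[0,0,4],"xyz":[0,0,0],"fingers":1},{"delta_rot":[0,0,8],"xyz":[0,0,0],"fingers":1},{"delta_rot":[0,0,12],"xyz":[0,0,0],"fingers":1},{"delta_rot":[0,0,15],"xyz":[0,0,0],"fingers":1},{"delta_rot":[0,0,15],"xyz":[0,0,0],"fingers":1}]' >/dev/null
python3 -c "
from h import *
state()"
```

```text
t 12.6 p [ 0.4941 -0.3202  0.0944] yaw -48.11 tilt [ 0.0018 -0.0019] F [-0.1 -0.6  9.4] M [-0.05  0.2  -0.05] w 0.265 g 83.23777198791504 q7 -1.81
t 13.1 p [ 0.4941 -0.3203  0.0944] yaw -63.09 tilt [ 0.0018 -0.002 ] F [ 0.2 -0.3 10.2] M [-0.09  0.16 -0.09] w 0.273 g 83.26264500617981 q7 -2.03
```

```bash
python3 -m crank '[{"delta_rot":[0,0,3],"xyz":[0,0,0],"fingers":1},{"delta_rot":[0,0,6],"xyz":[0,0,0],"fingers":1},{"delta_rot":[0,0,9],"xyz":[0,0,0],"fingers":1},{"delta_rot":[0,0,9],"xyz":[0,0,0],"fingers":1},{"delta_rot":[0,0,9],"xyz":[0,0,0],"fingers":1}]' >/dev/null
python3 -c "
from h import *
state()"
python3 -m crank '[{"delta_rot":[0,0,0],"xyz":[0,0,-0.001],"fingers":1},{"delta_rot":[0,0,0],"xyz":[0,0,-0.002],"fingers":1},{"delta_rot":[0,0,0],"xyz":[0,0,-0.003],"fingers":1},{"delta_rot":[0,0,0],"xyz":[0,0,-0.0035],"fingers":1},{"delta_rot":[0,0,0],"xyz":[0,0,-0.0035],"fingers":1}]' >/dev/null
python3 -c "
from h import *
state()"
```

```text
t 13.6 p [ 0.494  -0.3203  0.0943] yaw -72.02 tilt [ 0.0017 -0.0019] F [-0.8 -0.8  8.8] M [-0.08  0.13 -0.04] w 0.266 g 83.26863884925842 q7 -2.16
t 14.1 p [ 0.494  -0.3203  0.0977] yaw -72.02 tilt [ 0.0018 -0.0018] F [0.9 0.4 7.2] M [-0.11 -0.05 -0.06] w 0.268 g 82.86455512046814 q7 -2.16
```

```bash
for i in 1 2; do python3 -m crank '[{"delta_rot":[0,0,0],"xyz":[0,0,-0.0005],"fingers":1},{"delta_rot":[0,0,0],"xyz":[0,0,-0.001],"fingers":1},{"delta_rot":[0,0,0],"xyz":[0,0,-0.001],"fingers":1}]' >/dev/null
python3 -c "
from h import *
state()"; done
```

```text
t 14.4 p [ 0.494  -0.3202  0.0986] yaw -72.02 tilt [ 0.0017 -0.0018] F [ 0.7 -0.8  6.4] M [-0.15 -0.04 -0.03] w 0.269 g 82.68722176551819 q7 -2.16
t 14.7 p [ 0.4938 -0.3198  0.0987] yaw -72.0 tilt [ 0.0009 -0.0015] F [ 2.9 -3.3 -1.6] M [-0.89 -0.83 -0.04] w 0.269 g 81.40852332115173 q7 -2.16
```

The force dropped sharply at z ≈ 0.0986, i.e. ~6 mm of compression, so the lugs are seated in the pockets. Releasing.

```bash
python3 -m crank '[{"delta_rot":[0,0,0],"xyz":[0,0,0.0005],"fingers":1},{"delta_rot":[0,0,0],"xyz":[0,0,0.0005],"fingers":0},{"delta_rot":[0,0,0],"xyz":[0,0,0.0005],"fingers":-1},{"delta_rot":[0,0,0],"xyz":[0,0,0.0005],"fingers":-1},{"delta_rot":[0,0,0],"xyz":[0,0,0.0005],"fingers":-1},{"delta_rot":[0,0,0],"xyz":[0,0,0.0005],"fingers":-1},{"delta_rot":[0,0,0],"xyz":[0,0,0.0005],"fingers":-1},{"delta_rot":[0,0,0],"xyz":[0,0,0.0005],"fingers":-1}]'
python3 -m crank '[{"delta_rot":[0,0,0],"xyz":[0,0,-0.02],"fingers":-1},{"delta_rot":[0,0,0],"xyz":[0,0,-0.05],"fingers":-1},{"delta_rot":[0,0,0],"xyz":[0,0,-0.09],"fingers":-1},{"delta_rot":[0,0,0],"xyz":[0,0,-0.13],"fingers":-1},{"delta_rot":[0,0,0],"xyz":[0,0,-0.15],"fingers":-1},{"delta_rot":[0,0,0],"xyz":[0,0,-0.15],"fingers":-1},{"delta_rot":[0,0,0],"xyz":[0,0,-0.15],"fingers":-1}]'
python3 - <<'E'
from h import *
T=viewer.read_camera("top");S=viewer.read_camera('side')
a=cv2.resize(T["img"][190:300,340:450],(440,440),interpolation=cv2.INTER_CUBIC)
b=cv2.resize(S["img"][150:240,250:340],(360,440),interpolation=cv2.INTER_CUBIC)
cv2.imwrite("pics/crop3.png",np.hstack([a,b])[:,:,::-1])
E
```

```text
t: 15.5
eef_pos: [0.4934, -0.319, 0.0983]
tool_rot: [-0.0, 0.809, -0.588, -0.0]
contact_force: [-1.1, 0.3, -0.3]
gripper_width: 0.995
grasp_force: 0.0
t: 16.2
eef_pos: [0.4933, -0.3189, 0.2482]
tool_rot: [-0.0, 0.809, -0.588, 0.0]
contact_force: [0.6, -0.3, -0.4]
gripper_width: 0.997
grasp_force: 0.0
```

View pics/crop3.png

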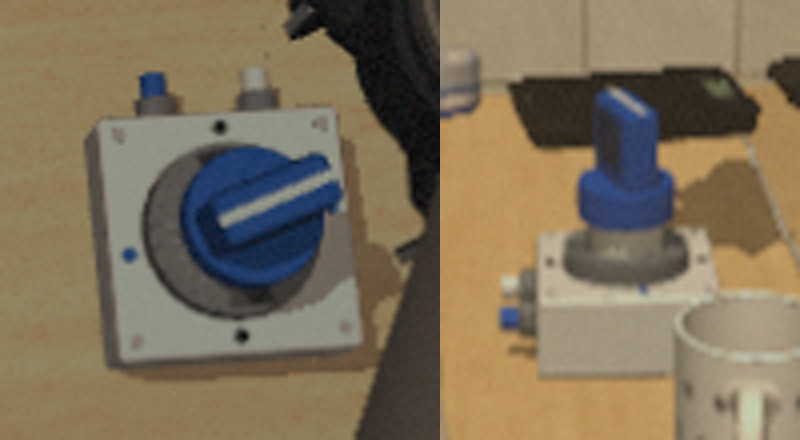

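Run:
```python
from h import *
S=viewer.read_camera('side');a=np.radians(-72);e=np.array([np.cos(a),np.sin(a),0])*.028
for f in(.0315,.0345,.0405):
    q=[proj(S,np.array([.494,-.319,f+.096])+s*e) for s in(-1,1)]+[proj(S,[.494,-.319+.0315,f+.034])]
    print(f,[((x-[250,150]+.5)*[4,4.89]+[440,0]).round(0).tolist() for x in q])
state()
```

```text
0.0315 [[646.0, 123.0], [613.0, 98.0], [633.0, 243.0]]
0.0345 [[646.0, 117.0], [613.0, 93.0], [633.0, 237.0]]
0.0405 [[646.0, 105.0], [613.0, 82.0], [633.0, 226.0]]
t 16.35 p [ 0.4927 -0.3185  0.2468] yaw -71.98 tilt [-0.0025  0.0011] F [ 0.4  0.3 -0.5] M [ 0.05  0.03 -0.04] w 1.0 g 0.0 q7 -2.23
```

The stripe seen at (612,92)–(645,114) matches the locked height. Nothing is touching the robot, so I'm handing in.

```bash
python3 -c "
from h import *
print(job.hand_in())"
```

```text
the job is handed in; nothing more can be done
None
```

I fitted the cartridge into the filter unit, twisted it 80° clockwise until it rose into its locked position, let go, and handed the job in at about 16 s; force readings never passed about 11 N, and the mug, salt shaker and tin were never approached (I took no final picture of the shaker and tin).

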